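Seat an open bourdon gauge in the holding fork

ROBOT

A 6-joint arm with a two-finger parallel gripper is mounted at the origin on the work surface. World frame = base frame: x ahead of the robot, y to its left, z up, the work surface at z = 0. Lengths are in m, angles in rad, forces in N, time in s.
With the tool pointing down it reaches from about 0.35 to 1 m from the base axis. Payload 7.1 kg.
Tool frame: the origin (TCP) lies at the very end of the fingers, on their centre line; the grasp point (between the pads) lies arm.hold_point_z behind it (arm.hold_point_z is the distance from the TCP to the grasp point, in m); y points along the fingers, x is the direction in which the jaws open and shut, and the axes are right-handed (so a half turn about y gives the same grasp; the last joint's range is limited). The gripper opens to 85 mm and grips with 20 to 120 N. Pads are 22 mm wide; open, the fingers measure 114 mm over their backs; the gripper's body (76 mm by 85 mm) begins 54 mm behind the grasp point. The pads swing forward as they close: fully open they stand 13 mm farther back than shut.
Start: joints at [1.268, 0.423, 1.63, -0, 1.089, -0.019], TCP at [0.175, 0.6, 0.231] pointing down, gripper open.
Joint ranges: [-3, 3], [-0.9, 2.11], [0.09, 2.58], [-1.31, 4.45], [0.11, 2.69], [-2.54, 2.54]. Speed limits (rad/s): [2.39, 2.39, 3.01, 3.14, 3.14, 3.14].

INTERFACE

Orientations are given as [roll, pitch, yaw] about the fixed x, y, z axes, in that order (R = Rz(yaw) Ry(pitch) Rx(roll)).
In Python, from plant import arm gives the robot as it stands.
- The arm moves only by the tool send_rows, never from a script. Its arguments are lists of equal length, an entry for each row: "grip": the opening, from 0 (shut) to 1 (fully open); "slide": the shift along the tool's x, y, z in cm, a list of three; "turn": the turn about the tool's y in degrees. A call has 1 to 20 rows; each row is the pose to reach, as a shift and turn from the pose commanded when the call began, along the tool's axes at that moment; what a row does not reach only later rows make up. A row lasts 1/12 s, in which the tool goes at most 41.7 mm and 7.16 degrees, less where a joint would pass 70% of its speed; a pose out of reach is approached as far as the arm can. A call with a gripper value outside its range is refused whole. The fingers move at their own pace and stop on an object; "newtons" is the grip in N (left out, the last holds). Time passes only in rows, so rows that repeat a pose let the fingers close. It gives the time, the measured TCP pose, the force and the opening at its end, in the units of the state.
- arm.sense(): the state, without advancing time (a new reading comes with each control period).
- arm.read_camera(name): name is "side" or "top" or "wrist"; returns a dict with "img" (480x640x3 uint8, blue, green, red), "range_z" (480x640 float32, m along the optical axis (not along the pixel's ray), 0 where there is no reading), "camera_matrix" (3x3 intrinsics, pixels), "k1" (the pictures are not rectified: a ray, as slopes to the right and down, at radius r is drawn at 1 + k1 r^2 times it, then the intrinsics apply), "T" (4x4, takes a point from camera to world coordinates). Camera axes: x right, y down, z forward; pixel columns grow to the right and rows downward; lengths in m; the calibration is good to about 2 mm. A picture is of the moment at which its call begins.
- arm.sign_off(): hands the job in, once; it reports no verdict.
The state is a dict: "clock": time; "qpos": joint angles; "qd": joint speeds; "tau": joint torques, N m; "ee_pos": TCP position; "tcp_rot": TCP orientation; "force": force on the tool from outside, world axes, zero at the start; "ft_torque": the same for the moment, N m; "opening": finger opening in m.
Only numpy, scipy, OpenCV 4.12 (cv2) and the standard library are available. Lean on these libraries where they do the work, as an engineer would, in place of code of your own. Each camera call takes 0.05 s, during which the arm holds its last target. There are 200 camera calls.

TASK

The brass pressure gauge lies open on the tiles with its bezel off, and its pointer is to be pulled next. Push the gauge gently along the tiles with the fingertips, turning it as needed, until its stem sits in the slot of the aluminium holding fork and its case is fully home against both jaws, then draw back. Do not squeeze or lift the gauge, do not touch the open dial or its pointer, and leave the other things where they are.

Things in the scene. Friction and masses are not known exactly. Their poses are not given: they have to be found in the camera images.
- gauge: Brass bourdon gauge lying on its back, dial up, about 0.5 kg: round case 100 mm across, 29 mm high, topped by a threaded rim 95 mm across up to 34.5 mm. A level stem sticks out of its side (see stem_tip). Mass and friction vary. Origin: centre of the case's underside; +x points out along the stem, +z up.
- stem_tip (a point): Outer end of the gauge's stem, on its axis, 16 mm above the tiles, 95 mm from the case centre. The stem is a wrench square 16 mm wide (heights 7 to 25 mm) out to 66 mm from the case centre, then a threaded round end 13 mm thick, its last 6 mm tapered to 6 mm.
- dial: The gauge's open white dial (88 mm across) with its black pointer and small brass hub, sunk in the case rim: dial face 30 mm, pointer and hub up to 33 mm above the case's underside, below the 34.5 mm rim. Fixed to the gauge, same origin and axes as the gauge. Not to be touched.
- fork: Aluminium holding fork bolted to the tiles, 26 mm high: two rubber-faced jaws form a right-angled V mouth, and a 26 mm wide slot, open at the top, runs back from its bottom. Origin: on the tiles in the mouth, where the case centre lies when the gauge is home. +x runs from there into the slot: the gauge goes in along +x, stem leading, parallel to x.
- slot_end (a point): Point in the slot where the stem tip lies when home: 16 mm up, x 95 mm in the fork's frame. In that frame the jaw faces run from x 58, y +-13 to x 21, y +-50 mm, the jaws' outer corners are at x 35, y +-64, the slot goes from x 58 to 113, the block ends at x 131, y +-62 mm.
- bezel_a: Loose black bakelite dial bezel, a ring 108 mm outside, about 86 mm inside, 14 mm high, lying flat. Origin: centre of its underside. Leave alone.
- bezel_b: A second, identical black bakelite bezel. Leave alone.
- saucer: Blue enamel tea saucer, 116 mm across, 16 mm high. Origin: centre of its underside. Leave alone.
- tea_glass: Empty tulip-shaped tea glass, 54 mm across at the rim, 85 mm high, standing on the saucer. Origin: centre of its underside. Leave alone.
- jar: Small amber glass jar with a steel cap, 52 mm across, 60 mm high. Origin: centre of its underside. Leave alone.
- screwdriver: Small screwdriver with red handle, 150 mm long, lying on the tiles along its x. Leave alone.

How it is judged:
By the outcome, as a careful person would: the job done as asked, in the order asked, and still so for the second after the job is handed in, with the robot touching nothing.
It also fails if it takes over 64 s, if anything falls off the work surface, if the arm or the gripper's body presses on something with over 40 N, if the wrist force passes 120 N, or if a joint passes its speed limit or range.

## Working session

There is one attempt and no reset: what is moved stays moved. The work goes in short steps, Python scripts to look and compute and a tool call to move; the robot and the scene stay as the last step left them, time stands still between calls to the robot, and variables do not carry over. Pictures are saved under pics/ and viewed, about 8 in all and at most 12, crops included, and the job is handed in when it is done.

Besides the shell and the picture viewer there is one more tool, called after "Request:" by a JSON object that holds its "method" and its "body". send_rows: Moves the arm, as the interface text tells. Its arguments: {"type":"object","properties":{"grip":{"type":"array","items":{"type":"number"}},"slide":{"type":"array","items":{"type":"array","items":{"type":"number"}}},"turn":{"type":"array","items":{"type":"number"}},"newtons":{"type":"number"}},"required":["grip","slide","turn"]}

```bash
mkdir -p pics; ls; cat > h.py <<'E'
import numpy as np, cv2
from plant import arm
def cam(n,save=None):
    c=arm.read_camera(n)
    if save: cv2.imwrite('pics/'+save,c['img'])
    return c
def ray(c,u,v):
    K=c['camera_matrix'];k=c['k1']
    d=np.array([(u-K[0,2])/K[0,0],(v-K[1,2])/K[1,1]]);s=d.copy()
    for _ in range(20): s=d/(1+k*(s@s))
    return np.array([s[0],s[1],1.])
def atz(c,u,v,z):
    r=c['T'][:3,:3]@ray(c,u,v);o=c['T'][:3,3]
    return o+r*(z-o[2])/r[2]
def bydepth(c,u,v):
    d=c['range_z'][int(v),int(u)]
    return c['T'][:3,:3]@(ray(c,u,v)*d)+c['T'][:3,3]
def proj(c,p):
    q=c['T'][:3,:3].T@(np.asarray(p,float)-c['T'][:3,3]);s=q[:2]/q[2];s=s*(1+c['k1']*(s@s))
    K=c['camera_matrix'];return np.array([K[0,0]*s[0]+K[0,2],K[1,1]*s[1]+K[1,2]])
E
python3 - <<'E'
from h import *
np.set_printoptions(precision=4,suppress=True)
s=arm.sense();print(s,arm.hold_point_z)
for n in('top','side','wrist'):
    c=cam(n,n+'1.png');print(n,c['T'],c['camera_matrix'],c['k1'])
E
```

```text
pics
{'clock': 0.0, 'qpos': array([ 1.268 ,  0.4238,  1.6307,  0.    ,  1.0886, -0.019 ]), 'qd': array([ 0.0003,  0.0002,  0.001 ,  0.0022, -0.0007, -0.0009]), 'tau': array([ -0.0003, -55.7389, -28.1736,   0.0001,   0.0073,  -0.    ]), 'ee_pos': array([0.1748, 0.5995, 0.2305]), 'tcp_rot': array([-1.5708,  0.0015,  1.287 ]), 'force': array([-0.1674,  0.2523, -0.6512]), 'ft_torque': array([-0.0184, -0.0042,  0.0514]), 'opening': 0.08536095199911369} 0.0187
top [[ 0.0284 -0.9917  0.1256  0.5125]
 [-0.9995 -0.0297 -0.0082  0.0742]
 [ 0.0118 -0.1253 -0.992   1.0118]
 [ 0.      0.      0.      1.    ]] [[455.0965   0.     314.4019]
 [  0.     455.0965 237.4749]
 [  0.       0.       1.    ]] -0.11609196003558084
side [[ 0.8329 -0.3799  0.4025  0.2189]
 [-0.5534 -0.5669  0.6102 -0.5568]
 [-0.0036 -0.731  -0.6824  0.7561]
 [ 0.      0.      0.      1.    ]] [[563.9463   0.     323.3505]
 [  0.     563.9463 234.602 ]
 [  0.       0.       1.    ]] -0.019667182120565573
wrist [[ 0.2801  0.9203  0.2732  0.1051]
 [ 0.96   -0.2682 -0.0806  0.6199]
 [-0.0009  0.2848 -0.9586  0.373 ]
 [ 0.      0.      0.      1.    ]] [[356.1574   0.     312.8387]
 [  0.     356.1574 233.1541]
 [  0.       0.       1.    ]] -0.06583959828019995
```

View pics/top1.png

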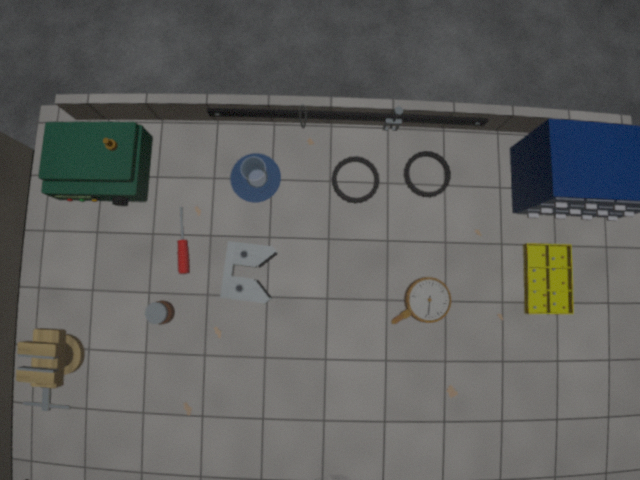

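```bash
python3 - <<'E'
from h import *
t=cv2.imread('pics/top1.png');s=cv2.imread('pics/side1.png')
a=cv2.resize(t[235:310,215:285],None,fx=5.5,fy=5.5,interpolation=cv2.INTER_CUBIC)
b=cv2.resize(t[265:340,385:455],None,fx=5.5,fy=5.5,interpolation=cv2.INTER_CUBIC)
cv2.imwrite('pics/crop1.png',np.hstack([a,b]))
E
```

```text
(no output)
```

View pics/crop1.png

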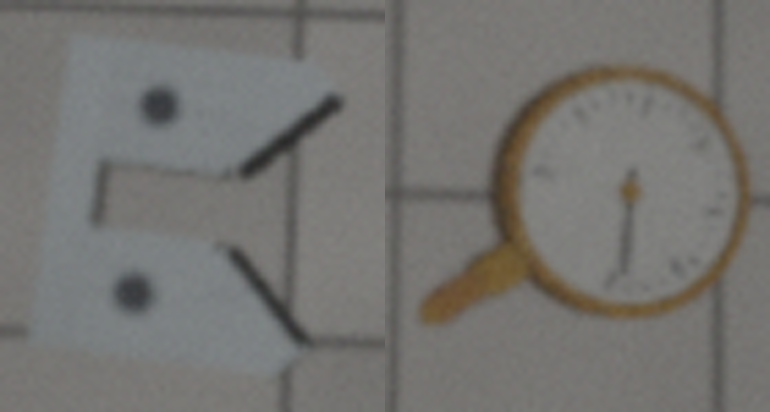

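View pics/side1.png

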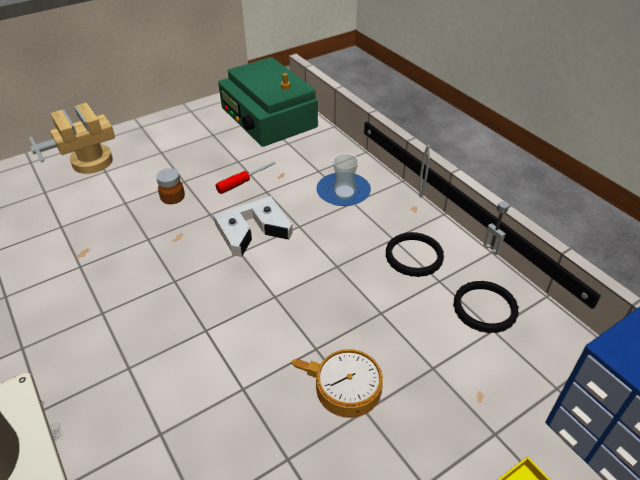

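```bash
cat > loc.py <<'E'
from h import *
from scipy.optimize import least_squares
def fit(c,model,pix,x0):
    f=lambda p:np.concatenate([proj(c,[p[0]+np.cos(p[2])*m[0]-np.sin(p[2])*m[1],p[1]+np.sin(p[2])*m[0]+np.cos(p[2])*m[1],m[2]])-q for m,q in zip(model,pix)])
    r=least_squares(f,x0,loss='soft_l1');return r.x,r.fun.reshape(-1,2)
E
python3 - <<'E'
from loc import *
np.set_printoptions(precision=4,suppress=True)
c=cam('top')
M=[(131,-62),(131,62),(113,-13),(113,13),(58,-13),(58,13),(21,-50),(21,50),(35,-64),(35,64)]
P=[(72,38),(30,345),(103,160),(95,226),(243,178),(226,245),(340,100),(306,345),(303,57),(275,375)]
p,r=fit(c,[(a/1e3,b/1e3,.026) for a,b in M],[np.array(q)/5.5-.4+[215,235] for q in P],[.5,.2,1.5])
print('fork',p,np.degrees(p[2]),r)
g=lambda u,v:np.array([(u-385)/5.5-.4+385,v/5.5-.4+265])
G=[(0,0,.032),(.095,0,.016)]
p,r=fit(c,G,[g(628,190),g(428,312)],[.45,-.15,2.2]);print('gauge',p,np.degrees(p[2]),r)
# side check: dial centre, stem tip
s=cam('side');pc=atz(s,349,377,.031);pt=atz(s,293,361,.016);print(pc,pt,np.degrees(np.arctan2(*(pt-pc)[1::-1])))
for n in [(0,0,0)]:
  F=atz(s,293,238,0)
print('jar',bydepth(c,155,313),'saucer',atz(c,255,177,.01),'bezel a',atz(c,355,180,.01))
E
```

```text
fork [0.5519 0.1302 1.4898] 85.35878061481422 [[-0.1754 -0.6736]
 [ 0.0459  0.222 ]
 [-0.5946  0.3216]
 [-0.675   0.2306]
 [-0.9919 -0.1118]
 [ 0.6294 -0.3526]
 [ 0.3252 -0.9337]
 [ 1.0306  0.4994]
 [ 1.4422 -0.1847]
 [-0.5598  0.8105]]
gauge [ 0.5107 -0.1866  2.1481] 123.07918853151637 [[ 0.8684 -0.4484]
 [-0.864   0.4422]]
[ 0.5067 -0.1876  0.031 ] [ 0.4571 -0.1083  0.016 ] 122.05644381428057
jar [0.4638 0.395  0.0611] saucer [0.7732 0.2042 0.01  ] bezel a [ 0.7732 -0.0222  0.01  ]
```

```bash
cat >> h.py <<'E'
def go(x,y,z,yaw,p0=None,yaw0=None):
    s=arm.sense();p0=s['ee_pos'] if p0 is None else np.array(p0);yaw0=np.degrees(s['tcp_rot'][2]) if yaw0 is None else yaw0
    d=(np.array([x,y,z])-p0)*100;a=np.radians(yaw0)
    print('slide',np.round([d[0]*np.cos(a)+d[1]*np.sin(a),-d[2],-d[0]*np.sin(a)+d[1]*np.cos(a)],2),'turn',round(yaw0-yaw,2))
E
python3 - <<'E'
from h import *
go(.40,.30,.2,-4.6)
go(.425,-.142,.2,-4.6)
E
```

```text
slide [-22.47   3.09 -30.  ] turn 78.34
slide [-64.2    3.09 -44.78] turn 78.34
```

Request:
{"method": "send_rows", "body": {"grip": [0,0,0,0,0,0,0,0,0,0,0,0,0,0,0,0,0,0,0,0], "slide": [[-22.5,3,-30],[-22.5,3,-30],[-22.5,3,-30],[-22.5,3,-30],[-22.5,3,-30],[-22.5,3,-30],[-22.5,3,-30],[-22.5,3,-30],[-22.5,3,-30],[-22.5,3,-30],[-64.2,3,-44.8],[-64.2,3,-44.8],[-64.2,3,-44.8],[-64.2,3,-44.8],[-64.2,3,-44.8],[-64.2,3,-44.8],[-64.2,3,-44.8],[-64.2,3,-44.8],[-64.2,3,-44.8],[-64.2,3,-44.8]], "turn": [78.3,78.3,78.3,78.3,78.3,78.3,78.3,78.3,78.3,78.3,78.3,78.3,78.3,78.3,78.3,78.3,78.3,78.3,78.3,78.3]}}

```text
clock: 1.92
ee_pos: [0.4235, -0.1181, 0.2016]
tcp_rot: [-1.571, -0.001, -0.08]
force: [0.8, 0.5, 1.1]
opening: -0.0001
```

```bash
python3 - <<'E'
from h import *
s=arm.sense();print(s['ee_pos'],np.degrees(s['tcp_rot']),s['opening'],s['clock'],s['qpos'])
go(.425,-.142,.2,-4.6)
E
```

```text
[ 0.42351251 -0.11809643  0.20158527] [-9.00035479e+01 -3.80806855e-02 -4.56679206e+00] -9.11404629711043e-05 1.9167 [-2.99068645e-01  1.93011701e-01  2.04958278e+00  1.07620353e-04
  8.98335993e-01 -2.19430077e-01]
slide [ 0.34  0.16 -2.37] turn 0.03
```

Look from the wrist for a closer gauge fix.

```bash
python3 - <<'E'
from h import *
c=cam('wrist','w2.png')
print([proj(c,p) for p in [(.508,-.187,.03),(.457,-.107,.016)]])
E
```

```text
[array([406.5623098 , 274.27873874]), array([347.78819702, 193.27339737])]
```

View pics/w2.png

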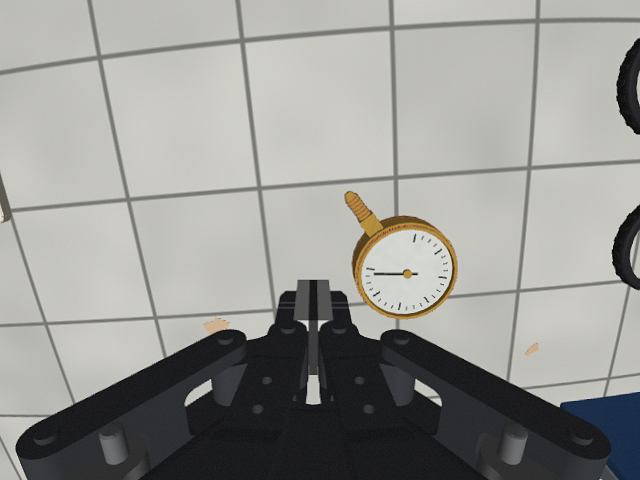

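Request:
{"method": "send_rows", "body": {"grip": [0,0,0,0,0,0,0,0,0,0,0,0,0], "slide": [[0.3,0,-2.4],[0.3,0,-2.4],[0.3,10,-2.4],[0.3,10,-2.4],[0.3,10,-2.4],[0.3,16,-2.4],[0.3,16,-2.4],[0.3,18.5,-2.4],[0.3,19.2,-2.4],[0.3,19.2,-2.4],[0.3,19.2,-2.4],[0.3,19.2,-2.4],[0.3,19.2,-2.4]], "turn": [0,0,0,0,0,0,0,0,0,0,0,0,0]}}

```text
clock: 3.05
ee_pos: [0.4259, -0.1404, 0.0107]
tcp_rot: [-1.571, -0.002, -0.079]
force: [0.5, -0.2, -0.3]
opening: -0.0001
```

```bash
python3 - <<'E'
from h import *
s=arm.sense();print(s['ee_pos'],s['force'])
go(.475,-.118,.009,-4.6);go(.489,-.110,.009,-4.6)
E
```

```text
[ 0.42591994 -0.14038162  0.01065603] [ 0.47458175 -0.20112843 -0.26883236]
slide [4.71 0.17 2.62] turn 0.05
slide [6.05 0.17 3.53] turn 0.05
```

Request:
{"method": "send_rows", "body": {"grip": [0,0,0,0,0,0,0,0,0,0,0,0,0,0,0,0,0,0,0,0], "slide": [[0.3,0.1,0.2],[0.6,0.1,0.4],[0.9,0.1,0.6],[1.2,0.1,0.8],[1.5,0.1,1.0],[1.8,0.1,1.2],[2.1,0.1,1.4],[2.4,0.1,1.6],[2.7,0.1,1.8],[3.0,0.1,1.9],[3.3,0.1,2.1],[3.6,0.1,2.2],[3.9,0.1,2.4],[4.2,0.1,2.5],[4.5,0.1,2.6],[4.8,0.1,2.7],[5.1,0.1,2.8],[5.4,0.1,2.9],[5.4,0.1,2.9],[5.4,0.1,2.9]], "turn": [0,0,0,0,0,0,0,0,0,0,0,0,0,0,0,0,0,0,0,0]}}

```text
clock: 4.72
ee_pos: [0.4816, -0.1156, 0.0084]
tcp_rot: [-1.571, -0.001, -0.079]
force: [-0.2, -0.6, 0.3]
opening: -0.0002
```

```bash
python3 - <<'E'
from h import *
s=arm.sense();print(s['ee_pos'],s['force'])
c=cam('side','s3.png');w=cam('wrist')['img']
a=cv2.resize(c['img'][300:450,240:440],None,fx=3,fy=3,interpolation=cv2.INTER_CUBIC)
b=cv2.resize(w[140:365,250:480],(460,450))
o=np.hstack([a,b]);o=cv2.resize(o,(800,int(o.shape[0]*800/o.shape[1])));print(o.shape,o.shape[0]/450)
cv2.imwrite('pics/c3.png',o)
E
```

```text
[ 0.48161751 -0.11561761  0.00842086] [-0.22812228 -0.62884023  0.33094231]
(339, 800, 3) 0.7533333333333333
```

View pics/c3.png

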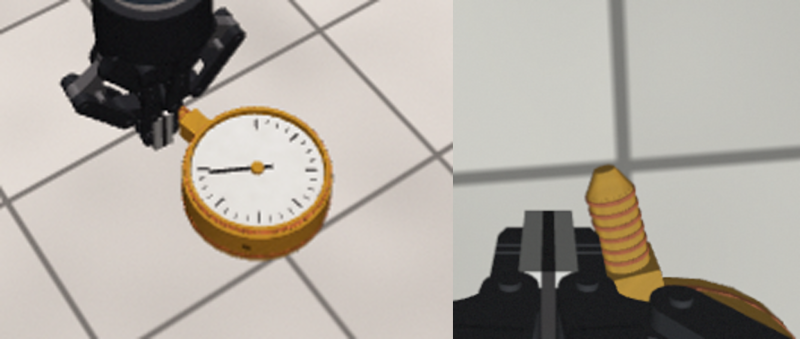

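```bash
python3 - <<'E'
from h import *
w=cam('wrist');s=cam('side')
t=atz(w,351,251,.016);g=atz(s,353.5,373.7,.032);g0=atz(s,349,377,.031)
print(t,g,g0,np.degrees(np.arctan2(*(t-g)[1::-1])))
E
```

```text
[ 0.49827628 -0.09210227  0.016     ] [ 0.5152194  -0.18715827  0.032     ] [ 0.50674464 -0.18755275  0.031     ] 100.10647017981684
```

Request:
{"method": "send_rows", "body": {"grip": [0,0,0,0,0,0,0,0,0,0], "slide": [[0.3,0,0.1],[0.6,0,0.1],[0.9,0,0.2],[1.2,0,0.2],[1.5,0,0.3],[1.7,0,0.3],[1.9,0,0.3],[2.0,0,0.3],[2.0,0,0.3],[2.0,0,0.3]], "turn": [0,0,0,0,0,0,0,0,0,0]}}

```text
clock: 5.75
ee_pos: [0.5015, -0.1142, 0.0084]
tcp_rot: [-1.571, -0.001, -0.08]
force: [-0.3, 0.2, 0.7]
opening: -0.0004
```

```bash
python3 - <<'E'
from h import *
s=arm.sense();print(s['ee_pos'],s['force'])
c=cam('side','s3.png');w=cam('wrist')['img']
a=cv2.resize(c['img'][300:450,260:460],(560,420),interpolation=cv2.INTER_CUBIC)
b=cv2.resize(w[140:350,280:400],(240,420))
cv2.imwrite('pics/c4.png',np.hstack([a,b]))
E
```

```text
[ 0.50153388 -0.11424741  0.00838102] [-0.29661099  0.21455576  0.66299861]
```

View pics/c4.png

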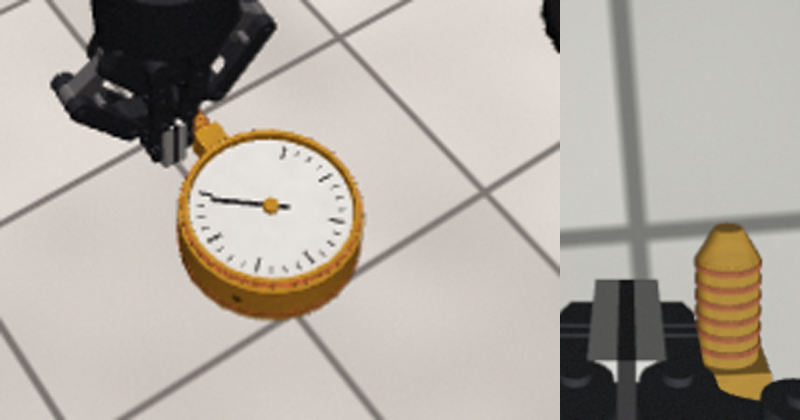

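```bash
python3 - <<'E'
from h import *
w=cam('wrist');s=cam('side')
t=atz(w,364.5,254,.016);g=atz(s,356.8,373.2,.032)
print(t,g,np.degrees(np.arctan2(*(t-g)[1::-1])))
E
```

```text
[ 0.52381364 -0.09246077  0.016     ] [ 0.51981494 -0.18919005  0.032     ] 87.63278757563654
```

```bash
python3 - <<'E'
from h import *
go(.485,-.114,.0084,-4.6);go(.485,-.114,.10,-4.6);go(.516,-.272,.10,-4.6);go(.516,-.272,.008,-4.6)
E
```

```text
slide [-1.64  0.   -0.11] turn 0.04
slide [-1.64 -9.16 -0.11] turn 0.04
slide [  2.7   -9.16 -15.61] turn 0.04
slide [  2.7    0.04 -15.61] turn 0.04
```

Request:
{"method": "send_rows", "body": {"grip": [0,0,0,0,0,0,0,0.59,0.59,0.59,0.59,0.59,0.59,0.59,0.59,0.59], "slide": [[-0.8,0,0],[-1.6,0,0],[-1.6,0,0],[-1.6,-9,0],[-1.6,-9,0],[-1.6,-9,0],[-1.6,-9,0],[2.7,-9,-15.6],[2.7,-9,-15.6],[2.7,-9,-15.6],[2.7,-9,-15.6],[2.7,-9,-15.6],[2.7,-9,-15.6],[2.7,-9,-15.6],[2.7,-9,-15.6],[2.7,-9,-15.6]], "turn": [0,0,0,0,0,0,0,0,0,0,0,0,0,0,0,0]}}

```text
clock: 7.28
ee_pos: [0.5151, -0.2703, 0.0978]
tcp_rot: [-1.57, 0.002, -0.078]
force: [0.4, 0.5, -0.3]
opening: 0.0508
```

```bash
python3 - <<'E'
from h import *
w=cam('wrist','w5.png');s=arm.sense();print(s['ee_pos'],s['opening'])
go(.516,-.272,.008,-4.6)
print([proj(w,p) for p in [(.521,-.189,.032),(.525,-.094,.016)]])
E
```

```text
[ 0.5153308  -0.27043862  0.09799666] 0.05024640361179839
slide [ 0.08  9.   -0.15] turn 0.12
[array([312.62357137, 111.17583551]), array([306.37652996, -65.08258552])]
```

View pics/w5.png

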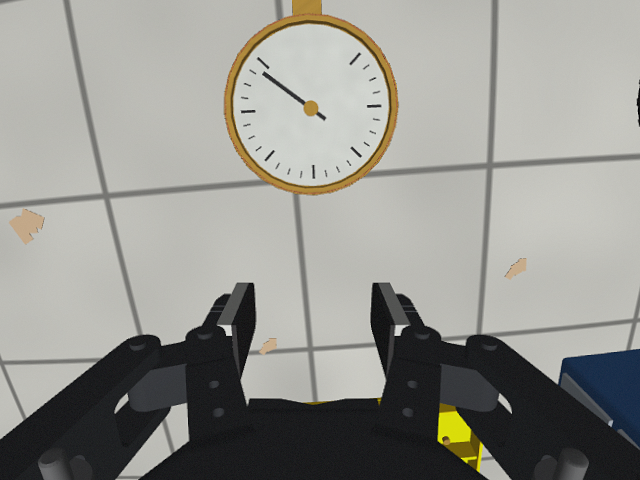

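Request:
{"method": "send_rows", "body": {"grip": [0.59,0.59,0.59,0.59,0.59,0.59,0.59], "slide": [[0,3,0],[0,6,0],[0,7.5,0],[0,8.5,0],[0,9,0],[0,9,0],[0,9,0]], "turn": [0,0,0,0,0,0,0]}}

```text
clock: 7.92
ee_pos: [0.5162, -0.2718, 0.0089]
tcp_rot: [-1.571, -0.001, -0.079]
force: [-0.5, 0.0, -0.8]
opening: 0.0505
```

```bash
python3 - <<'E'
from h import *
s=arm.sense();print(s['ee_pos'],s['force'],s['opening'])
go(.517,-.243,.008,-4.6)
go(.532,-.09,.008,-4.6)
E
```

```text
[ 0.51623152 -0.27180083  0.00893229] [-0.5264334   0.04197695 -0.83898286] 0.05054766421830021
slide [-0.15  0.09  2.88] turn 0.06
slide [ 0.13  0.09 18.25] turn 0.06
```

Request:
{"method": "send_rows", "body": {"grip": [0.59,0.59,0.59,0.59,0.59,0.59,0.59,0.59,0.59,0.59,0.59,0.59,0.59,0.59,0.59,0.59,0.59,0.59,0.59,0.59], "slide": [[0,0,0.8],[0,0,1.4],[0,0,1.8],[0,0,2.0],[0,0,2.2],[0,0,2.4],[0,0,2.6],[0,0,2.8],[0,0,3.0],[0,0,3.3],[0,0,3.6],[0,0,3.9],[0,0,4.2],[0,0,4.6],[0,0,5.0],[0,0,5.4],[0,0,5.8],[0,0,6.2],[0,0,6.6],[0,0,7.0]], "turn": [0,0,0,0,0,0,0,0,0,0,0,0,0,0,0,0,0,0,0,0]}}

```text
clock: 9.58
ee_pos: [0.5213, -0.2016, 0.0083]
tcp_rot: [-1.571, -0.0, -0.08]
force: [0.3, -3.1, 0.2]
opening: 0.0505
```

Request:
{"method": "send_rows", "body": {"grip": [0.59,0.59,0.59,0.59,0.59,0.59,0.59,0.59,0.59,0.59,0.59,0.59,0.59], "slide": [[0,0,0.4],[0,0,0.8],[0,0,1.2],[0,0,1.6],[0,0,2.0],[0,0,2.4],[0,0,2.8],[0,0,3.2],[0,0,3.6],[0,0,4.0],[0,0,4.3],[0,0,4.5],[0,0,4.5]], "turn": [0,0,0,0,0,0,0,0,0,0,0,0,0]}}

```text
clock: 10.67
ee_pos: [0.5248, -0.1566, 0.0083]
tcp_rot: [-1.571, 0.0, -0.079]
force: [0.0, -0.3, -0.9]
opening: 0.0505
```

```bash
python3 - <<'E'
from h import *
s=arm.sense();print(s['ee_pos'],s['force'],s['opening'],s['clock'])
c=cam('side');w=cam('wrist')
cv2.imwrite('pics/w6.png',w['img'])
a=cv2.resize(c['img'][160:420,200:420],(508,600),interpolation=cv2.INTER_CUBIC)
b=cv2.resize(w['img'][0:480,210:430],(275,600))
cv2.imwrite('pics/c6.png',np.hstack([a,b]))
E
```

```text
[ 0.52484722 -0.15660303  0.00831093] [ 0.02313862 -0.29738164 -0.92458395] 0.05045799245436232 10.6667
```

View pics/c6.png

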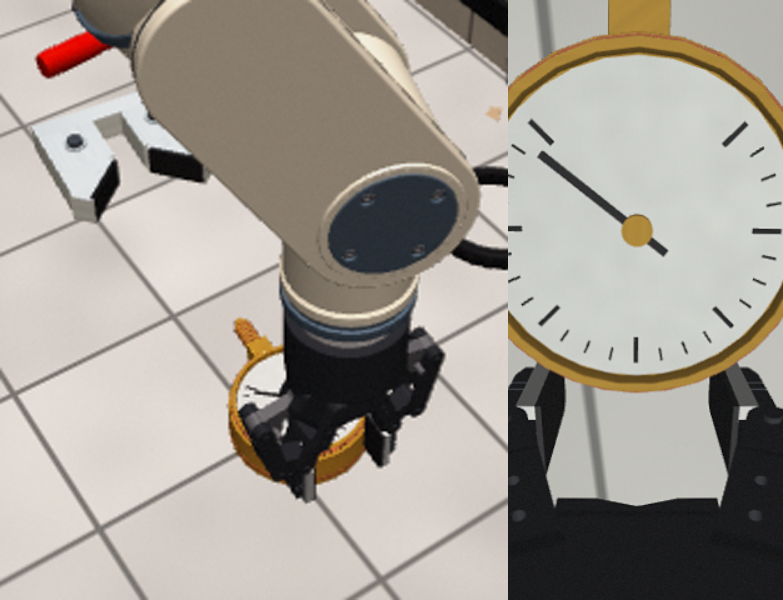

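Request:
{"method": "send_rows", "body": {"grip": [0.59,0.59,0.59,0.59,0.59,0.59,0.59,0.59,0.59,0.59,0.59,0.59,0.59,0.59,0.59,0.59,0.59,0.59,0.59,0.59], "slide": [[0,0,0.3],[0,0,0.7],[0,0,1.1],[0.05,0,1.6],[0.05,0,2.1],[0.1,0,2.6],[0.1,0,3.1],[0.1,0,3.6],[0.15,0,4.1],[0.15,0,4.6],[0.2,0,5.1],[0.2,0,5.6],[0.2,0,6.1],[0.25,0,6.6],[0.25,0,7.1],[0.3,0,7.6],[0.3,0,8.1],[0.3,0,8.5],[0.3,0,8.8],[0.3,0,9.1]], "turn": [0,0,0,0,0,0,0,0,0,0,0,0,0,0,0,0,0,0,0,0]}}

```text
clock: 12.43
ee_pos: [0.5351, -0.0663, 0.0083]
tcp_rot: [-1.571, -0.0, -0.079]
force: [-0.9, -2.7, -0.1]
opening: 0.0506
```

Request:
{"method": "send_rows", "body": {"grip": [0.59,0.59,0.59,0.59,0.59,0.59,0.59,0.59,0.59,0.59,0.59,0.59,0.59,0.59,0.59,0.59,0.59,0.59], "slide": [[0,0,0.3],[0,0,0.7],[0,0,1.1],[0.05,0,1.6],[0.05,0,2.1],[0.1,0,2.6],[0.1,0,3.1],[0.1,0,3.6],[0.1,0,4.1],[0.1,0,4.6],[0.1,0,5.1],[0.1,0,5.6],[0.1,0,6.1],[0.1,0,6.6],[0.1,0,7.1],[0.1,0,7.5],[0.1,0,7.7],[0.1,0,7.7]], "turn": [0,0,0,0,0,0,0,0,0,0,0,0,0,0,0,0,0,0]}}

```text
clock: 13.93
ee_pos: [0.5422, 0.0106, 0.0083]
tcp_rot: [-1.571, 0.0, -0.079]
force: [-0.1, 0.7, 0.0]
opening: 0.0503
```

```bash
python3 - <<'E'
from h import *
s=arm.sense();print(s['ee_pos'],s['force'],s['opening'],s['clock'])
w=cam('wrist','w7.png');c=cam('side')
a=cv2.resize(c['img'][160:340,180:340],(400,450),interpolation=cv2.INTER_CUBIC)
b=cv2.resize(w['img'][0:360,160:480],(400,450))
cv2.imwrite('pics/c7.png',np.hstack([a,b]))
E
```

```text
[0.54222515 0.01059106 0.00832094] [-0.08045011  0.70663519  0.02600728] 0.05026511834383139 13.9333
```

View pics/c7.png

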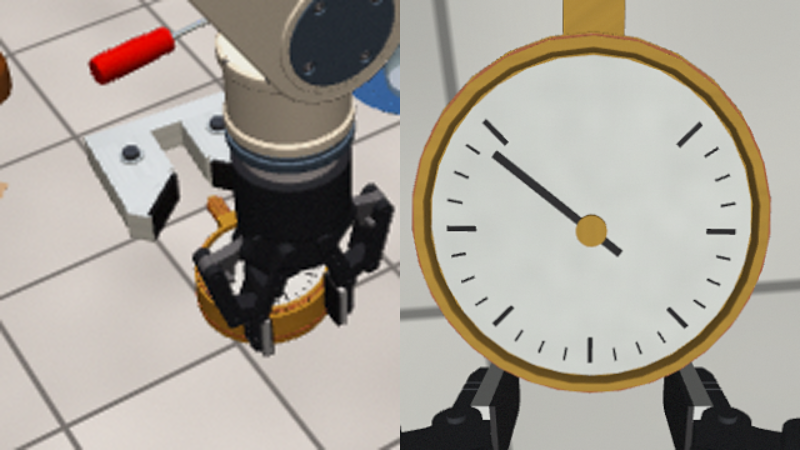

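```bash
python3 - <<'E'
from h import *
w=cam('wrist');g=atz(w,313.2,184,.032);print(g)
F=np.array([.5519,.1302]);a=1.4898;d=g[:2]-F;print('in fork frame',d@[np.cos(a),np.sin(a)],d@[-np.sin(a),np.cos(a)])
E
```

```text
[0.54642464 0.06429325 0.032     ]
in fork frame -0.06613368305441136 0.0001250352844200187
```

Request:
{"method": "send_rows", "body": {"grip": [0.59,0.59,0.59,0.59,0.59,0.59,0.59,0.59,0.59,0.59,0.59,0.59,0.59,0.59], "slide": [[0,0,0.3],[0,0,0.6],[0,0,0.9],[0,0,1.2],[0,0,1.5],[0,0,1.8],[0,0,2.1],[0,0,2.4],[0,0,2.7],[0,0,3.0],[0,0,3.3],[0,0,3.6],[0,0,3.8],[0,0,4.0]], "turn": [0,0,0,0,0,0,0,0,0,0,0,0,0,0]}}

```text
clock: 15.25
ee_pos: [0.5454, 0.0501, 0.0083]
tcp_rot: [-1.571, 0.0, -0.079]
force: [-1.0, -3.2, 0.2]
opening: 0.0503
```

```bash
python3 - <<'E'
from h import *
s=arm.sense();print(s['ee_pos'],s['force'],s['opening'],s['clock'])
w=cam('wrist','w8.png')
E
```

```text
[0.54536765 0.05013869 0.00831249] [-0.99138383 -3.1772424   0.22330818] 0.05029664865689971 15.25
```

View pics/w8.png

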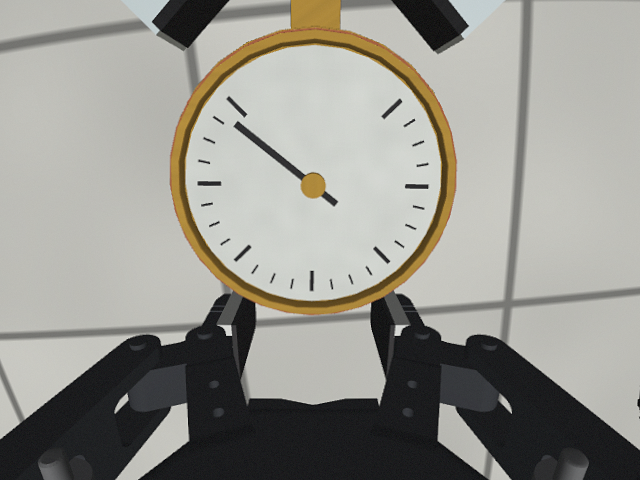

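Request:
{"method": "send_rows", "body": {"grip": [0.59,0.59,0.59,0.59,0.59,0.59,0.59,0.59,0.59,0.59,0.59,0.59], "slide": [[0,0,0.3],[0,0,0.6],[0,0,0.9],[0,0,1.2],[0,0,1.4],[0,0,1.6],[0,0,1.8],[0,0,2.0],[0,0,2.1],[0,0,2.2],[0,0,2.3],[0,0,2.3]], "turn": [0,0,0,0,0,0,0,0,0,0,0,0]}}

```text
clock: 16.3
ee_pos: [0.5472, 0.073, 0.0083]
tcp_rot: [-1.571, 0.0, -0.08]
force: [-1.2, -2.6, -0.2]
opening: 0.0503
```

Request:
{"method": "send_rows", "body": {"grip": [0.59,0.59,0.59], "slide": [[0,0,0.1],[0,0,0.15],[0,0,0.2]], "turn": [0,0,0]}}

```text
clock: 16.55
ee_pos: [0.5474, 0.0748, 0.0083]
tcp_rot: [-1.571, 0.0, -0.08]
force: [-0.1, -3.3, -0.6]
opening: 0.0502
```

Request:
{"method": "send_rows", "body": {"grip": [0.59,0.59], "slide": [[0,0,0.1],[0,0,0.15]], "turn": [0,0]}}

```text
clock: 16.72
ee_pos: [0.5474, 0.0762, 0.0083]
tcp_rot: [-1.571, 0.0, -0.079]
force: [-0.6, -6.1, 1.3]
opening: 0.0505
```

Request:
{"method": "send_rows", "body": {"grip": [0.59,0.59], "slide": [[0,0,0.1],[0,0,0.1]], "turn": [0,0]}}

```text
clock: 16.88
ee_pos: [0.547, 0.0764, 0.0083]
tcp_rot: [-1.572, 0.001, -0.079]
force: [-1.7, -9.8, 3.3]
opening: 0.0504
```

```bash
python3 - <<'E'
from h import *
s=arm.sense();print(s['ee_pos'],s['force'],s['opening'],s['clock'])
w=cam('wrist','w9.png')
E
```

```text
[0.54700417 0.07643679 0.00826591] [-1.72413798 -9.79209642  3.26458447] 0.05044237832683166 16.8833
```

View pics/w9.png

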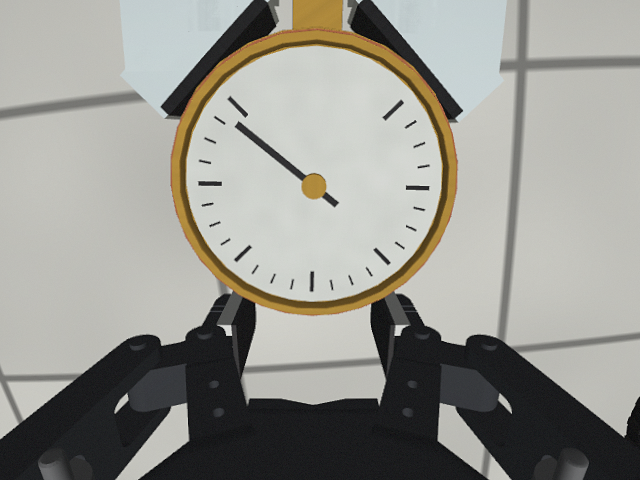

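Request:
{"method": "send_rows", "body": {"grip": [0.59,0.59,0.59], "slide": [[0,0,0.05],[0,0,0.1],[0,0,0.1]], "turn": [0,0,0]}}

```text
clock: 17.18
ee_pos: [0.5469, 0.0767, 0.0083]
tcp_rot: [-1.573, 0.002, -0.08]
force: [-1.9, -14.7, 3.4]
opening: 0.0504
```

Request:
{"method": "send_rows", "body": {"grip": [0.59,0.59,0.59,0.59,0.59,0.59,0.59,0.59,0.59,0.59,0.59], "slide": [[0,0,-0.2],[0,0,-0.6],[0,0,-1.5],[0,0,-3],[0,0,-5],[0,0,-7],[0,0,-7],[0,-12,-7],[0,-12,-7],[0,-12,-7],[0,-12,-7]], "turn": [0,0,0,0,0,0,0,0,0,0,0]}}

```text
clock: 18.1
ee_pos: [0.5465, 0.0088, 0.1348]
tcp_rot: [-1.57, -0.011, -0.08]
force: [1.7, 0.3, -0.3]
opening: 0.0508
```

Request:
{"method": "send_rows", "body": {"grip": [0.59,0.59,0.59,0.59,0.59,0.59,0.59,0.59,0.59,0.59,0.59], "slide": [[0,-8,0],[0,-8,0],[0,-8,0],[0,-8,6],[0,-8,6],[0,-8,6],[0,-8,6],[0,-8,6],[0,-8,6],[0,-8,6],[0,-8,6]], "turn": [0,0,0,0,0,0,0,0,0,0,0]}}

```text
clock: 19.02
ee_pos: [0.5468, 0.0676, 0.2082]
tcp_rot: [-1.571, 0.0, -0.081]
force: [0.5, 0.4, 0.6]
opening: 0.0501
```

```bash
python3 - <<'E'
from h import *
s=arm.sense();print(s['ee_pos'],s['force'],s['opening'],s['clock'])
w=cam('wrist','w10.png')
cv2.imwrite('pics/w10.png',cv2.resize(w['img'][0:320,190:440],None,fx=1.85,fy=1.85,interpolation=cv2.INTER_CUBIC))
E
```

```text
[0.54681461 0.06763342 0.20820736] [0.50000841 0.38318512 0.64125847] 0.05006951501225855 19.0167
```

View pics/w10.png

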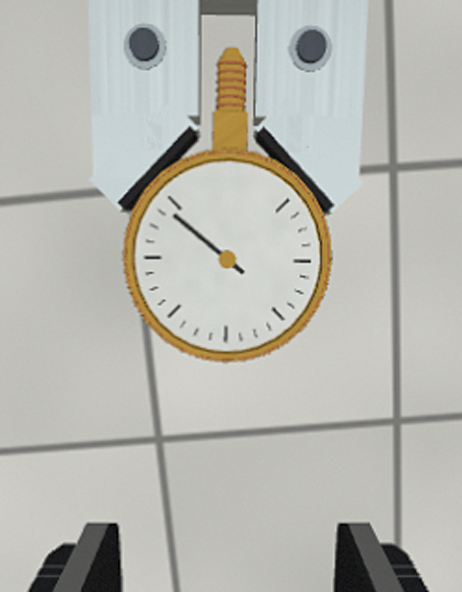

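```bash
python3 - <<'E'
from loc import *
np.set_printoptions(precision=4,suppress=True)
c=cam('wrist');P=lambda *q:[np.array(x)/1.85-.23+[190,0] for x in q]
M=[(113,13),(113,-13),(21,50),(21,-50),(35,64),(35,-64),(58,13),(58,-13)]
f,r=fit(c,[(a/1e3,b/1e3,.026) for a,b in M],P((200,12),(255,12),(121,208),(331,212),(92,180),(360,185),(199,128),(257,128)),[.552,.13,1.49]);print(f,r)
g,r2=fit(c,[(0,0,.033),(.095,0,.016)],P((227,259),(232,48)),[.552,.13,1.49]);print(g,r2)
d=g[:2]-f[:2];a=f[2];print('fork frame mm',1e3*(d@[np.cos(a),np.sin(a)]),1e3*(d@[-np.sin(a),np.cos(a)]),np.degrees(g[2]-a))
E
```

```text
[0.5506 0.1303 1.4758] [[-0.2686 -7.8537]
 [ 1.8522 -7.3487]
 [-0.523   1.8388]
 [ 0.5432  1.3781]
 [-1.3827  0.0609]
 [ 1.8112 -0.4209]
 [-0.102   0.3177]
 [-0.7753  0.786 ]]
[0.5513 0.1301 1.4659] [[ 0.0008 -0.0341]
 [-0.0009  0.032 ]]
fork frame mm -0.11382574722236699 -0.7398224416931244 -0.5708294550280002
```

```bash
python3 -c "
from plant import arm
print(arm.sign_off())"
```

```text
the job is handed in; nothing more can be done
None
```

The gauge is home in the fork: its stem sits in the slot and its case rests against both jaws. I handed the job in at about 19 s of the 64 s allowed.

**How it went:** I turned the gauge about 37° by pushing the side of its stem with the shut fingertips. Then I pushed it about 0.32 m along the tiles from behind the case, with the fingers part open. At the jaws the push force rose to about 15 N, and after that I drew straight back and up. I never closed the fingers on the gauge or lifted it, and I never touched the dial or pointer.

**Last checks:**
- **Position:** a wrist picture after drawing back put the case centre 0.1 mm short of home and 0.7 mm to the side. The stem is about 0.6° off parallel.
- **Measurement quality:** two slot-end corners I read in that picture disagreed with the fork fit by about 8 pixels. I probably read the lower edge. The other points agreed within about 2 pixels, and the fork position matched my first fit within about 1.5 mm. The fork angle differed by about 0.8°, so the stem angle is only good to about that.
- **Other objects:** the arm's path stayed clear of them, but I took no final picture of the whole bench to confirm they hadn't moved.

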